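# Push the cheroot mould home and close the press through its guard

### The job

Push the loaded wooden mould along its channel with the fingertips until it is fully home against the back stop of the press, sliding it, not lifting it. Then reach down through the window of the metal guard and press the lever pad all the way down, without touching the guard, and come away clear. Leave the pot, the jar and the bundle where they stand.

Things in the scene. Friction and masses are not known exactly. Their poses are not given: they have to be found in the camera images.
- press: Bench press, fixed; its place and yaw vary. Origin on the table below its middle; x points away from the robot along the mould channel, y left, z up. Base plate 10 mm thick, 400 mm wide (y), x = -90 to +130 mm. Left part (centre y = +120 mm): the mould channel. Right part (centre y = -110 mm): the guarded lever, which lowers a plate over the mould.
- stop_face (a point): Middle of the back stop's face, in the press frame x = +110, y = +120, z = 35 mm; same axes. The mould's far face touches it when home. The channel runs to it from x = -180 mm: floor 10 mm above the table, 88 mm wide between rails 28 mm high above the table. A bridge (top 165 mm high, with the plate below it) spans the channel's far end, x = +60 to +120 mm.
- mould_near (a point): Centre of the mould's end face towards the robot (push here, along the press's +x); 25 mm above the mould's underside, 35 mm above the table. The mould is a loose wooden block, 140 mm long (its x, along the channel), 80 wide, 50 high, 0.3 to 0.6 kg, cheroots in its top, lying between the rails 40 to 85 mm short of home.
- mould_nose (a point): Centre of the mould's far end face, 140 mm beyond mould_near along the mould's x, at the same height.
- window (a point): Centre of the guard's window, level with the upper face of the top frame (122 mm above the table); same axes as the press. A horizontal opening 124 mm long (x), 114 mm wide (y), in a metal frame of bars 14 mm wide and 8 mm thick. Below it metal sheets close the left, right and robot sides.
- guard: The guard itself (frame, sheets and corner posts, 152 mm by 142 mm outside, 122 mm high), fixed to the press; nothing of the robot may touch it. Its origin lies on the table straight below window; same axes as the press.
- lever_pad (a point): Centre of the upper face of the lever's black rubber pad, 44 mm (x) by 40 mm (y), 8 mm thick, straight below the middle of the window and 22 mm below the frame's upper face when up. It moves with the lever.
- lever (a joint): Angle of the lever, rad: 0 = up (start), 0.24 = at its lower stop. Horizontal hinge parallel to the press's y, 98 mm beyond the pad's centre: the pad goes down about 23 mm in all. Takes about 6 N on the pad, has no spring, stays where it is left.
- pot: Small open terracotta pot without handles, 76 mm across, 85 mm high, to the left of the press; origin under its centre. Bystander.
- jar: Small amber glass jar with a black cap, 54 mm across, 62 mm high, on the robot's side of the guard; origin under its centre. Bystander.
- bundle: Tied bundle of cheroots, 100 mm long (its x) by 47 mm by 40 mm, to the right of the press; origin under its centre. Bystander.
There are look-alikes about, which are no part of the job. There is more than one size of the part that bears mould_near; the job needs the largest.

How it is judged:
On the way, in this order (a step that is already met when the one before it is completed fails the run):
1. the mould is home against the back stop, the lever still up (x of mould_nose in the frame of stop_face above -0.005 m and z of mould_nose in the frame of stop_face below 0.004 m and value of joint lever below 0.05 rad), for 0.2 s.
2. the lever is pressed all the way down (value of joint lever above 0.205 rad), for 0.2 s.
At the end, for the whole second after the job is handed in: The mould's far end is within 5 mm of the back stop and lying on the channel floor, at rest; the lever is at 0.205 rad or more (stop at 0.24) and stays there with the robot away (x of mould_nose in the frame of stop_face above -0.005 m and z of mould_nose in the frame of stop_face below 0.004 m and value of joint lever above 0.205 rad and linear speed of mould below 0.01 m/s); the robot touches nothing.
It fails at once if the robot touches the guard (contact force between any of the fingers, the arm and guard above 0.3 N).
It fails at once if the mould is lifted or tipped (over 8 mm up or 0.15 rad) (z of any of mould_nose, mould_near in the frame of press above 0.043 m or angle between mould_near's own z axis and vertical above 0.15 rad).
It fails at once if the lever is moved before the mould is home (value of joint lever above 0.08 rad and not (x of mould_nose in the frame of stop_face above -0.005 m)).
It fails at once if the pot, the jar or the bundle is moved by more than 20 mm (distance of any of pot, jar, bundle from where it was at the start of the episode above 0.02 m).
It also fails if it takes over 51 s, if anything falls off the work surface, if the arm or the gripper's body presses on something with over 40 N, if the wrist force passes 120 N, or if a joint passes its speed limit or range.

### The arm

A 7-joint arm with a two-finger parallel gripper is mounted at the origin on the work surface. World frame = base frame: x ahead of the robot, y to its left, z up, the work surface at z = 0. Lengths are in m, angles in rad, forces in N, time in s.
With the tool pointing down it reaches from about 0.35 to 0.9 m from the base axis. Payload 8.1 kg.
Tool frame: the origin (TCP) lies at the very end of the fingers, on their centre line; the grasp point (between the pads) lies grip_point_offset behind it (grip_point_offset is the distance from the TCP to the grasp point, in m); z points along the fingers, y is the direction in which the jaws open and shut (so a half turn about z gives the same grasp; the last joint's range is limited). The gripper opens to 92 mm and grips with 3 to 60 N. Pads are 19 mm wide; open, the fingers measure 130 mm over their backs; the gripper's body (75 mm by 190 mm) begins 47 mm behind the grasp point.
Start: joints at [1.177, 0.434, 0.025, 1.573, -0.012, 1.134, -0.075], TCP at [0.179, -0.599, 0.227] pointing down, gripper open.
Joint ranges: [-2.62, 2.62], [-0.44, 2.09], [-1.27, 1.32], [0.08, 2.57], [-1.32, 4.46], [0.12, 2], [-2.74, 2.74]. Speed limits (rad/s): [2.22, 2.22, 3.01, 3.01, 3.14, 3.14, 3.14].

### API

Orientations are given as a rotation vector (axis times angle).
In Python, from cell import * gives the robot as it stands.
- The arm moves only by the tool drive_tool, never from a script. Its argument "increments" is a list of rows, each an object of numbers: "grip": the gripper's target within -1 to 1 (shut at 1, half-way at 0, fully open at -1); "tx", "ty", "tz": the shift along the world's x, y, z normalised to -1 to 1, where 1 is 400 mm; "turn": the turn about the world's z normalised to -1 to 1, where 1 is 60 degrees. In form: [{"grip": .., "tx": .., "ty": .., "tz": .., "turn": ..}, ...]. A call has 1 to 20 rows; each row is the pose to reach, as a shift and turn from the pose measured when the call began; what a row does not reach only later rows make up. A row lasts 1/10 s, in which the tool goes at most 50 mm and 8.59 degrees, less where a joint would pass 70% of its speed; a pose out of reach is approached as far as the arm can. A call with a number of a shift or a turn outside -1 to 1 is refused whole. A call with a gripper value outside its range is refused whole. The fingers move at their own pace and stop on an object; "newtons" is the grip in N (left out, the last holds). Time passes only in rows, so rows that repeat a pose let the fingers close. It gives the time, the measured TCP pose, the force and the opening at its end, in the units of the state.
- observe(): the state, without advancing time (a new reading comes with each control period).
- get_image(name): name is "scene" or "top"; returns the picture (480x640x3 uint8, red, green, blue); there is no depth.
- camera_info(name): a dict with "fx", "fy", "cx", "cy" (pixels), "distortion" ([k1, k2, p1, p2, k3] as OpenCV has them; the pictures are not rectified), "eye" and "rotation" of the camera in the world. Camera axes: x right, y down, z forward; pixel columns grow to the right and rows downward; lengths in m; the calibration is good to about 2 mm. A picture is of the moment at which its call begins. camera_info takes no time and is no camera call.
- sign_off(): hands the job in, once; it reports no verdict.
The state is a dict: "clock": time; "joints": joint angles; "dq": joint speeds; "joint_efforts": joint torques, N m; "position": TCP position; "ee_rot": TCP orientation; "force": force on the tool from outside, world axes, zero at the start; "ft_torque": the same for the moment, N m; "width": opening from 0.0 (shut) to 1.0 (fully open).
Only numpy, scipy, OpenCV 4.12 (cv2) and the standard library are available. Lean on these libraries where they do the work, as an engineer would, in place of code of your own. Each camera call takes 0.05 s, during which the arm holds its last target. There are 200 camera calls.

## Working session

There is one attempt and no reset: what is moved stays moved. The work goes in short steps, Python scripts to look and compute and a tool call to move; the robot and the scene stay as the last step left them, time stands still between calls to the robot, and variables do not carry over. Pictures are saved under pics/ and viewed, about 8 in all and at most 12, crops included, and the job is handed in when it is done.

Besides the shell and the picture viewer there is one more tool, called by a JSON object that holds its "name" and its "arguments". drive_tool: Moves the arm, as the interface text tells. Its arguments: {"type":"object","properties":{"increments":{"type":"array","items":{"type":"object","properties":{"grip":{"type":"number"},"tx":{"type":"number"},"ty":{"type":"number"},"tz":{"type":"number"},"turn":{"type":"number"}}}},"newtons":{"type":"number"}},"required":["increments"]}

```bash
mkdir -p pics; python3 - <<'E'
from cell import *
import cv2
for n in("scene","top"):
    cv2.imwrite(f"pics/{n}0.png",get_image(n)[:,:,::-1]); print(n,camera_info(n))
print(observe())
E
```

```text
scene {'fx': 477.7616730651485, 'fy': 477.7616730651485, 'cx': 320.1713342542803, 'cy': 238.95819063711576, 'distortion': array([-0.13041549,  0.        ,  0.        ,  0.        ,  0.        ]), 'eye': array([1.06724372, 0.36681201, 1.02099786]), 'rotation': array([-1.26849704, -2.45332488,  0.78278409])}
top {'fx': 610.7364390503395, 'fy': 610.7364390503395, 'cx': 300.0431721278693, 'cy': 245.34381579781842, 'distortion': array([-0.07611132,  0.        ,  0.        ,  0.        ,  0.        ]), 'eye': array([0.4773988 , 0.00162047, 1.31339915]), 'rotation': array([-2.18543259,  2.20017678, -0.03645234])}
{'clock': 0.1, 'joints': array([ 1.17737718,  0.43515824,  0.0249878 ,  1.57399768, -0.01160539,
        1.13399381, -0.07511559]), 'dq': array([ 1.93258140e-04,  7.28049135e-05, -1.11170053e-03, -1.42722081e-03,
        9.05457849e-04, -4.41523878e-04, -9.14322408e-04]), 'joint_efforts': array([ 4.59757081e-03, -6.69125748e+01,  9.89601351e-01, -3.15143287e+01,
       -6.02474366e-02,  3.75128200e-02,  3.40740530e-05]), 'position': array([ 0.17902404, -0.59833852,  0.22602381]), 'ee_rot': array([-3.10710319e+00, -4.54855188e-01,  5.21586850e-04]), 'force': array([-0.4252923 , -0.0330159 ,  0.17963874]), 'ft_torque': array([ 0.02492019, -0.04781846,  0.01845118]), 'width': 0.9989181558548167}
```

View pics/scene0.png

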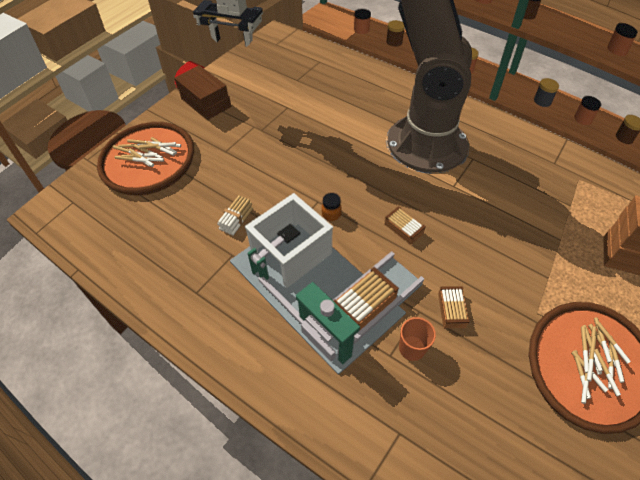

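View pics/top0.png

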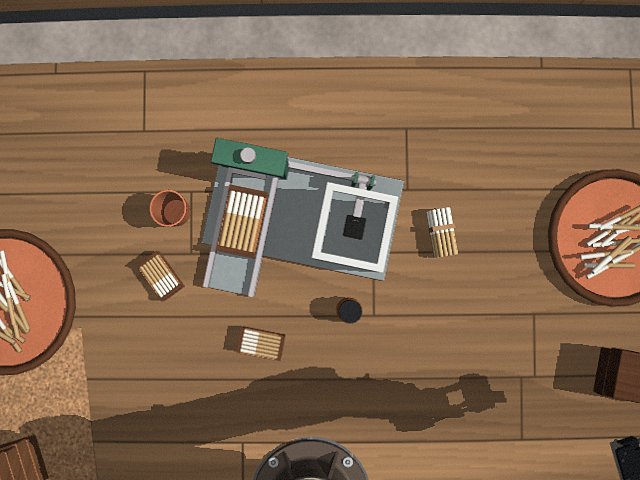

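The scene shows the press with the guard at right and the channel at left. Three mould-like blocks in the top view: in the channel (242,220), loose at (160,276), and loose at (262,343). The one in the channel is the largest and is in the press, so it is the one meant. I'll confirm it in an enlarged crop.

```bash
python3 - <<'E'
import cv2
a=cv2.imread("pics/top0.png")[130:330,190:420]
cv2.imwrite("pics/c1.png",cv2.resize(a,None,fx=3,fy=3,interpolation=cv2.INTER_CUBIC))
E
```

```text
(no output)
```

View pics/c1.png

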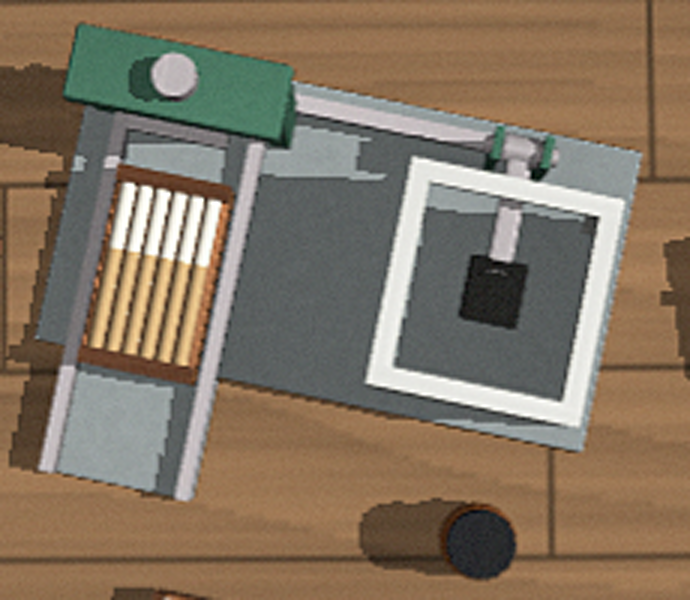

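The crop confirms the channel block is the large mould: its top corners in crop pixels are (118,165), (236,186), (196,383), (78,362). The guard frame's outer corners are (412,157), (625,200), (579,427), (366,384), and the pad's centre is about (494,291). Next I'll fit the poses.

```bash
cat > h.py <<'E'
import numpy as np,cv2
from cell import *
from scipy.spatial.transform import Rotation as R
def ray(n,px,z):
    c=camera_info(n);K=np.array([[c['fx'],0,c['cx']],[0,c['fy'],c['cy']],[0,0,1]])
    p=cv2.undistortPoints(np.array(px,float).reshape(-1,1,2),K,c['distortion'])[:,0]
    d=np.c_[p,np.ones(len(p))]@R.from_rotvec(c['rotation']).as_matrix().T
    e=c['eye'];return (e+d*((z-e[2])/d[:,2])[:,None])[:,:2]
def crop(p): return np.array([190,130])+(np.array(p,float)+.5)/3-.5
def fit(loc,w):  # 2D rigid
    loc=np.array(loc);a=loc-loc.mean(0);b=w-w.mean(0)
    th=np.arctan2((a[:,0]*b[:,1]-a[:,1]*b[:,0]).sum(),(a*b).sum())
    M=np.array([[np.cos(th),-np.sin(th)],[np.sin(th),np.cos(th)]])
    t=w.mean(0)-M@loc.mean(0);return th,t,np.abs(loc@M.T+t-w).max()
E
python3 - <<'E'
from h import *
np.set_printoptions(precision=4,suppress=True)
g=ray("top",crop([(412,157),(625,200),(579,427),(366,384)]),.122)
tg,cg,e=fit([(.076,.071),(.076,-.071),(-.076,-.071),(-.076,.071)],g);print("guard",np.degrees(tg),cg,e)
p=ray("top",crop([(472,254),(528,265),(517,328),(459,315)]),.100);print("pad",p.mean(0))
m=ray("top",crop([(118,165),(236,186),(196,383),(78,362)]),.060)
tm,cm,e=fit([(.07,.04),(.07,-.04),(-.07,-.04),(-.07,.04)],m);print("mould",np.degrees(tm),cm,e)
b=ray("top",crop([(641,152),(582,451)]),.010)
tb,o,e=fit([(.13,-.2),(-.09,-.2)],b);print("base",np.degrees(tb),o,e)
r=ray("top",crop([(48,472),(183,499)]),.028);print("rail ends",r,np.linalg.norm(r[0]-r[1]))
for th in(tg,tb):
    c,s=np.cos(th),np.sin(th);M=np.array([[c,-s],[s,c]])
    print("guard in press",M.T@(cg-o),"mould",M.T@(cm-o),"rails",(r-o)@M, "near",cm-M@[.07,0],"stop",o+M@[.11,.12])
print("jar",ray("top",crop([(479,541)]),.062)); print("pot",ray("top",[(169,208)],.085))
E
```

```text
guard -11.952450662987012 [ 0.5666 -0.0918] 0.0005271333710870629
pad [ 0.569  -0.0925]
mould -11.314960389239845 [0.5853 0.1357] 0.0016860980564928907
base -11.940410664529217 [0.5896 0.0164] 0.0008859044826705631
rail ends [[0.4489 0.2163]
 [0.4295 0.1212]] 0.0970243096941668
guard in press [-0.0001 -0.1106] mould [-0.029   0.1159] rails [[-0.1791  0.1664]
 [-0.1783  0.0694]] near [0.5168 0.1502] stop [0.7221 0.111 ]
guard in press [-0.0001 -0.1106] mould [-0.0289  0.1159] rails [[-0.179   0.1665]
 [-0.1783  0.0694]] near [0.5168 0.1502] stop [0.7221 0.111 ]
jar [[ 0.401  -0.0835]]
pot [[0.6107 0.2818]]
```

{"name": "drive_tool", "arguments": {"increments": [{"grip": 1,"tx": 0.12,"ty": 0.12,"tz": 0,"turn": -0.1},{"grip": 1,"tx": 0.23,"ty": 0.23,"tz": 0,"turn": -0.2},{"grip": 1,"tx": 0.32,"ty": 0.34,"tz": 0,"turn": -0.3},{"grip": 1,"tx": 0.38,"ty": 0.45,"tz": 0,"turn": -0.4},{"grip": 1,"tx": 0.44,"ty": 0.56,"tz": 0,"turn": -0.4775},{"grip": 1,"tx": 0.48,"ty": 0.67,"tz": 0,"turn": -0.4775},{"grip": 1,"tx": 0.52,"ty": 0.78,"tz": 0,"turn": -0.4775},{"grip": 1,"tx": 0.54,"ty": 0.88,"tz": 0,"turn": -0.4775},{"grip": 1,"tx": 0.55,"ty": 0.95,"tz": 0,"turn": -0.4775},{"grip": 1,"tx": 0.55,"ty": 0.95,"tz": 0,"turn": -0.4775},{"grip": 1,"tx": 0.55,"ty": 0.95,"tz": 0,"turn": -0.4775}]}}

```text
clock: 1.2
position: [0.3991, -0.2174, 0.226]
ee_rot: [-3.124, 0.323, 0.0]
force: [-0.6, -0.8, -0.2]
width: 0.095
```

```bash
python3 - <<'E'
import cell
from h import *
print({k:getattr(cell,k) for k in dir(cell) if 'grip' in k.lower()})
s=observe();print(s['clock'],s['position'],s['joints'],s['width']);Q=R.from_rotvec(s['ee_rot']).as_matrix();print(Q[:,1],np.degrees(np.arctan2(Q[1,1],Q[0,1])))
E
```

```text
{'grip_point_offset': 0.0188}
1.2 [ 0.39912085 -0.21743664  0.226017  ] [ 0.45635961  0.16408006 -0.08502697  1.96287091  0.0149189   1.01576795
 -1.41253199] 0.09499942358534194
[-0.20487517 -0.9787873  -0.0012585 ] -101.8222011006456
```

{"name": "drive_tool", "arguments": {"increments": [{"grip": 1,"tx": 0.02,"ty": 0.12,"tz": 0},{"grip": 1,"tx": 0.04,"ty": 0.24,"tz": 0},{"grip": 1,"tx": 0.06,"ty": 0.36,"tz": 0},{"grip": 1,"tx": 0.09,"ty": 0.48,"tz": 0},{"grip": 1,"tx": 0.11,"ty": 0.6,"tz": 0},{"grip": 1,"tx": 0.13,"ty": 0.72,"tz": 0},{"grip": 1,"tx": 0.15,"ty": 0.84,"tz": 0},{"grip": 1,"tx": 0.17,"ty": 0.95,"tz": 0},{"grip": 1,"tx": 0.17,"ty": 0.95,"tz": 0},{"grip": 1,"tx": 0.17,"ty": 0.95,"tz": -0.1},{"grip": 1,"tx": 0.17,"ty": 0.95,"tz": -0.2},{"grip": 1,"tx": 0.17,"ty": 0.95,"tz": -0.28},{"grip": 1,"tx": 0.17,"ty": 0.95,"tz": -0.36},{"grip": 1,"tx": 0.17,"ty": 0.95,"tz": -0.42},{"grip": 1,"tx": 0.17,"ty": 0.95,"tz": -0.47},{"grip": 1,"tx": 0.17,"ty": 0.95,"tz": -0.47},{"grip": 1,"tx": 0.17,"ty": 0.95,"tz": -0.47}]}}

```text
invalid input
```

{"name": "drive_tool", "arguments": {"increments": [{"grip": 1,"tx": 0.02,"ty": 0.12,"tz": 0,"turn": 0},{"grip": 1,"tx": 0.04,"ty": 0.24,"tz": 0,"turn": 0},{"grip": 1,"tx": 0.06,"ty": 0.36,"tz": 0,"turn": 0},{"grip": 1,"tx": 0.09,"ty": 0.48,"tz": 0,"turn": 0},{"grip": 1,"tx": 0.11,"ty": 0.6,"tz": 0,"turn": 0},{"grip": 1,"tx": 0.13,"ty": 0.72,"tz": 0,"turn": 0},{"grip": 1,"tx": 0.15,"ty": 0.84,"tz": 0,"turn": 0},{"grip": 1,"tx": 0.17,"ty": 0.95,"tz": 0,"turn": 0},{"grip": 1,"tx": 0.17,"ty": 0.95,"tz": 0,"turn": 0},{"grip": 1,"tx": 0.17,"ty": 0.95,"tz": -0.1,"turn": 0},{"grip": 1,"tx": 0.17,"ty": 0.95,"tz": -0.2,"turn": 0},{"grip": 1,"tx": 0.17,"ty": 0.95,"tz": -0.28,"turn": 0},{"grip": 1,"tx": 0.17,"ty": 0.95,"tz": -0.36,"turn": 0},{"grip": 1,"tx": 0.17,"ty": 0.95,"tz": -0.42,"turn": 0},{"grip": 1,"tx": 0.17,"ty": 0.95,"tz": -0.47,"turn": 0},{"grip": 1,"tx": 0.17,"ty": 0.95,"tz": -0.47,"turn": 0},{"grip": 1,"tx": 0.17,"ty": 0.95,"tz": -0.47,"turn": 0}]}}

```text
clock: 2.9
position: [0.4676, 0.1612, 0.038]
ee_rot: [-3.124, 0.326, 0.001]
force: [0.2, 0.2, 0.3]
width: 0.006
```

{"name": "drive_tool", "arguments": {"increments": [{"grip": 1,"tx": 0.03,"ty": -0.0064,"tz": 0,"turn": 0},{"grip": 1,"tx": 0.06,"ty": -0.0127,"tz": 0,"turn": 0},{"grip": 1,"tx": 0.08,"ty": -0.017,"tz": 0,"turn": 0},{"grip": 1,"tx": 0.1,"ty": -0.0212,"tz": 0,"turn": 0},{"grip": 1,"tx": 0.12,"ty": -0.0254,"tz": 0,"turn": 0},{"grip": 1,"tx": 0.14,"ty": -0.0296,"tz": 0,"turn": 0},{"grip": 1,"tx": 0.16,"ty": -0.0339,"tz": 0,"turn": 0},{"grip": 1,"tx": 0.18,"ty": -0.0381,"tz": 0,"turn": 0},{"grip": 1,"tx": 0.2,"ty": -0.0424,"tz": 0,"turn": 0},{"grip": 1,"tx": 0.22,"ty": -0.0466,"tz": 0,"turn": 0},{"grip": 1,"tx": 0.235,"ty": -0.0498,"tz": 0,"turn": 0},{"grip": 1,"tx": 0.245,"ty": -0.0519,"tz": 0,"turn": 0},{"grip": 1,"tx": 0.245,"ty": -0.0519,"tz": 0,"turn": 0}]}}

```text
clock: 4.2
position: [0.5666, 0.1401, 0.038]
ee_rot: [-3.124, 0.327, -0.0]
force: [0.5, -0.6, 0.1]
width: 0.007
```

{"name": "drive_tool", "arguments": {"increments": [{"grip": 1,"tx": 0.005,"ty": -0.001,"tz": 0,"turn": 0},{"grip": 1,"tx": 0.01,"ty": -0.002,"tz": 0,"turn": 0},{"grip": 1,"tx": 0.015,"ty": -0.003,"tz": 0,"turn": 0},{"grip": 1,"tx": 0.02,"ty": -0.004,"tz": 0,"turn": 0},{"grip": 1,"tx": 0.02,"ty": -0.004,"tz": 0,"turn": 0}]}}

```text
clock: 4.7
position: [0.5751, 0.1384, 0.038]
ee_rot: [-3.124, 0.328, -0.001]
force: [-0.8, 1.3, -0.0]
width: 0.004
```

```bash
python3 - <<'E'
from h import *
t=get_image("top")[130:330,190:420,::-1];s=get_image("scene")[230:380,230:430,::-1]
a=cv2.resize(t,(400,348),interpolation=cv2.INTER_CUBIC);b=cv2.resize(s,(400,300),interpolation=cv2.INTER_CUBIC)
cv2.imwrite("pics/p1.png",np.hstack([a[:300],b]))
print(observe()['force'])
E
```

```text
[-1.16005934  0.49716269 -0.09382355]
```

View pics/p1.png

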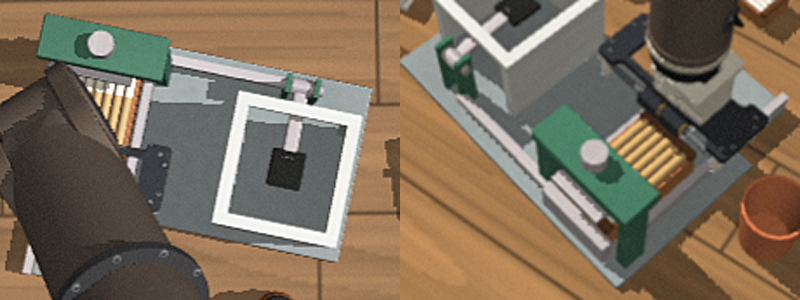

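The mould has gone under the bridge and the pot is untouched. I'll keep going in small steps until the stop pushes back.

{"name": "drive_tool", "arguments": {"increments": [{"grip": 1,"tx": 0.004,"ty": -0.0008,"tz": 0,"turn": 0},{"grip": 1,"tx": 0.008,"ty": -0.0016,"tz": 0,"turn": 0},{"grip": 1,"tx": 0.008,"ty": -0.0016,"tz": 0,"turn": 0}]}}

```text
clock: 5.1
position: [0.5758, 0.1383, 0.0378]
ee_rot: [3.124, -0.326, -0.005]
force: [-9.4, 2.2, 6.8]
width: 0.008
```

{"name": "drive_tool", "arguments": {"increments": [{"grip": 1,"tx": 0.01,"ty": -0.002,"tz": 0,"turn": 0},{"grip": 1,"tx": 0.01,"ty": -0.002,"tz": 0,"turn": 0},{"grip": 1,"tx": 0.01,"ty": -0.002,"tz": 0,"turn": 0}]}}

```text
clock: 5.4
position: [0.5757, 0.1383, 0.0375]
ee_rot: [3.123, -0.324, -0.015]
force: [-15.3, 3.3, 10.7]
width: 0.005
```

{"name": "drive_tool", "arguments": {"increments": [{"grip": 1,"tx": -0.02,"ty": 0.004,"tz": 0,"turn": 0},{"grip": 1,"tx": -0.05,"ty": 0.01,"tz": 0,"turn": 0},{"grip": 1,"tx": -0.08,"ty": 0.016,"tz": 0,"turn": 0},{"grip": 1,"tx": -0.1,"ty": 0.02,"tz": 0,"turn": 0},{"grip": 1,"tx": -0.1,"ty": 0.02,"tz": 0.1,"turn": 0},{"grip": 1,"tx": -0.1,"ty": 0.02,"tz": 0.2,"turn": 0},{"grip": 1,"tx": -0.1,"ty": 0.02,"tz": 0.3,"turn": 0},{"grip": 1,"tx": -0.1,"ty": 0.02,"tz": 0.4,"turn": 0},{"grip": 1,"tx": -0.1,"ty": 0.02,"tz": 0.47,"turn": 0},{"grip": 1,"tx": -0.1,"ty": -0.08,"tz": 0.47,"turn": 0},{"grip": 1,"tx": -0.1,"ty": -0.18,"tz": 0.47,"turn": 0},{"grip": 1,"tx": -0.1,"ty": -0.28,"tz": 0.47,"turn": 0},{"grip": 1,"tx": -0.1,"ty": -0.38,"tz": 0.47,"turn": 0},{"grip": 1,"tx": -0.1,"ty": -0.48,"tz": 0.47,"turn": 0},{"grip": 1,"tx": -0.1,"ty": -0.56,"tz": 0.47,"turn": 0},{"grip": 1,"tx": -0.1,"ty": -0.56,"tz": 0.47,"turn": 0}]}}

```text
clock: 7.0
position: [0.5351, -0.0916, 0.2253]
ee_rot: [3.119, -0.335, -0.015]
force: [0.5, -0.1, 0.2]
width: 0.004
```

```bash
python3 - <<'E'
from h import *
t=get_image("top")[130:330,190:420,::-1]
cv2.imwrite("pics/p2.png",cv2.resize(t,None,fx=3,fy=3,interpolation=cv2.INTER_CUBIC))
s=observe();print(s['position'],s['ee_rot'],s['force'])
E
```

```text
[ 0.53529087 -0.08838182  0.22535264] [ 3.12153492 -0.33098381 -0.01494623] [-0.43512157 -0.15559584 -0.06086752]
```

View pics/p2.png

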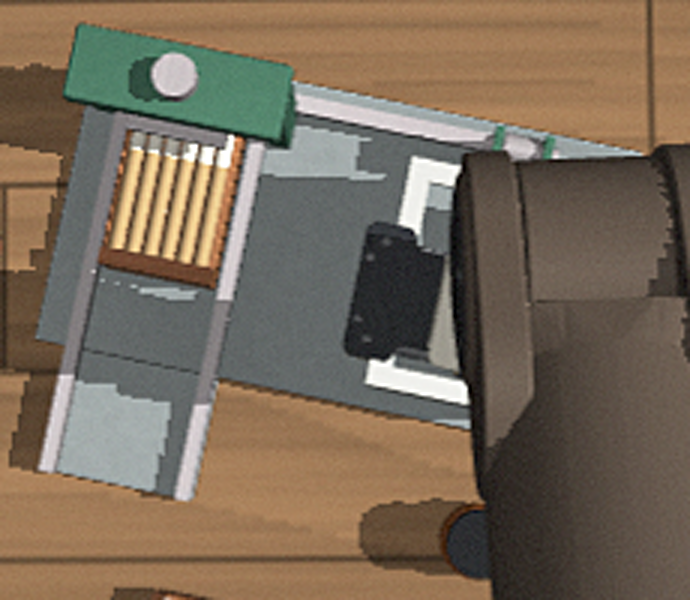

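The mould's near corners moved from (78,362)/(196,383) to about (100,266)/(215,288). That is about 67 mm, as expected, so it is home. The lever is still up. Next I'll descend through the window.

{"name": "drive_tool", "arguments": {"increments": [{"grip": 1,"tx": 0.04,"ty": -0.005,"tz": 0,"turn": 0},{"grip": 1,"tx": 0.08,"ty": -0.009,"tz": 0,"turn": 0},{"grip": 1,"tx": 0.08,"ty": -0.009,"tz": 0,"turn": 0},{"grip": 1,"tx": 0.08,"ty": -0.009,"tz": -0.07,"turn": 0},{"grip": 1,"tx": 0.08,"ty": -0.009,"tz": -0.14,"turn": 0},{"grip": 1,"tx": 0.08,"ty": -0.009,"tz": -0.2,"turn": 0},{"grip": 1,"tx": 0.08,"ty": -0.009,"tz": -0.23,"turn": 0},{"grip": 1,"tx": 0.08,"ty": -0.009,"tz": -0.23,"turn": 0}]}}

```text
clock: 7.85
position: [0.5659, -0.0911, 0.1321]
ee_rot: [3.122, -0.329, -0.02]
force: [0.0, -0.5, 0.1]
width: 0.007
```

{"name": "drive_tool", "arguments": {"increments": [{"grip": 1,"tx": 0.002,"ty": -0.001,"tz": -0.03,"turn": 0},{"grip": 1,"tx": 0.002,"ty": -0.001,"tz": -0.06,"turn": 0},{"grip": 1,"tx": 0.002,"ty": -0.001,"tz": -0.075,"turn": 0},{"grip": 1,"tx": 0.002,"ty": -0.001,"tz": -0.085,"turn": 0},{"grip": 1,"tx": 0.002,"ty": -0.001,"tz": -0.095,"turn": 0},{"grip": 1,"tx": 0.002,"ty": -0.001,"tz": -0.105,"turn": 0},{"grip": 1,"tx": 0.002,"ty": -0.001,"tz": -0.115,"turn": 0},{"grip": 1,"tx": 0.002,"ty": -0.001,"tz": -0.125,"turn": 0},{"grip": 1,"tx": 0.002,"ty": -0.001,"tz": -0.125,"turn": 0}]}}

```text
clock: 8.75
position: [0.5658, -0.0913, 0.0818]
ee_rot: [3.122, -0.329, -0.022]
force: [-2.2, 0.6, 1.4]
width: 0.005
```

{"name": "drive_tool", "arguments": {"increments": [{"grip": 1,"tx": 0,"ty": 0,"tz": -0.004,"turn": 0},{"grip": 1,"tx": 0,"ty": 0,"tz": -0.008,"turn": 0},{"grip": 1,"tx": 0,"ty": 0,"tz": -0.012,"turn": 0},{"grip": 1,"tx": 0,"ty": 0,"tz": -0.016,"turn": 0},{"grip": 1,"tx": 0,"ty": 0,"tz": -0.016,"turn": 0}]}}

```text
clock: 9.25
position: [0.5664, -0.0914, 0.0771]
ee_rot: [3.122, -0.329, -0.02]
force: [-7.6, 0.4, 19.0]
width: 0.004
```

{"name": "drive_tool", "arguments": {"increments": [{"grip": 1,"tx": 0,"ty": 0,"tz": -0.006,"turn": 0},{"grip": 1,"tx": 0,"ty": 0,"tz": -0.009,"turn": 0},{"grip": 1,"tx": 0,"ty": 0,"tz": -0.009,"turn": 0}]}}

```text
clock: 9.55
position: [0.5665, -0.0914, 0.0765]
ee_rot: [3.121, -0.33, -0.018]
force: [-13.6, 1.4, 34.6]
width: 0.004
```

The force rose to 35 N for only 0.6 mm of travel, so the lever is at its stop. I'll rise straight up and move clear.

{"name": "drive_tool", "arguments": {"increments": [{"grip": 1,"tx": 0,"ty": 0,"tz": 0.02,"turn": 0},{"grip": 1,"tx": 0,"ty": 0,"tz": 0.06,"turn": 0},{"grip": 1,"tx": 0,"ty": 0,"tz": 0.12,"turn": 0},{"grip": 1,"tx": 0,"ty": 0,"tz": 0.2,"turn": 0},{"grip": 1,"tx": 0,"ty": 0,"tz": 0.28,"turn": 0},{"grip": 1,"tx": 0,"ty": 0,"tz": 0.38,"turn": 0},{"grip": 1,"tx": -0.08,"ty": -0.08,"tz": 0.4,"turn": 0},{"grip": 1,"tx": -0.16,"ty": -0.16,"tz": 0.4,"turn": 0},{"grip": 1,"tx": -0.22,"ty": -0.26,"tz": 0.4,"turn": 0},{"grip": 1,"tx": -0.26,"ty": -0.36,"tz": 0.4,"turn": 0},{"grip": 1,"tx": -0.3,"ty": -0.46,"tz": 0.4,"turn": 0},{"grip": 1,"tx": -0.32,"ty": -0.56,"tz": 0.4,"turn": 0},{"grip": 1,"tx": -0.32,"ty": -0.56,"tz": 0.4,"turn": 0},{"grip": 1,"tx": -0.32,"ty": -0.56,"tz": 0.4,"turn": 0}]}}

```text
clock: 10.95
position: [0.4384, -0.3164, 0.2365]
ee_rot: [3.12, -0.333, -0.017]
force: [1.3, 0.5, 0.1]
width: 0.002
```

```bash
python3 - <<'E'
from h import *
t=get_image("top")[130:330,190:420,::-1];s=get_image("scene")[180:380,220:420,::-1]
a=cv2.resize(t,(400,348),interpolation=cv2.INTER_CUBIC);b=cv2.resize(s,(348,348),interpolation=cv2.INTER_CUBIC)
cv2.imwrite("pics/p3.png",np.hstack([a,b]))
s=observe();print(s['clock'],s['position'],s['force'],abs(s['dq']).max())
E
```

```text
11.05 [ 0.43922739 -0.31435986  0.23655388] [-0.09824223  0.28477226  0.37619518] 0.012891741286518774
```

View pics/p3.png

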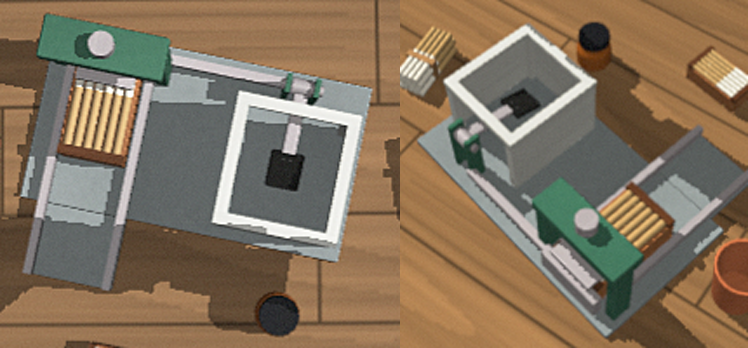

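The mould is under the bridge and the pad looks lower and tilted. The bystanders are in place. I'll check the mould and pad positions in an enlarged crop.

```bash
python3 - <<'E'
from h import *
t=get_image("top")[:,:,::-1]
a=t[160:240,205:275];b=t[200:270,320:390]
f=lambda x,h:cv2.resize(x,(350,h),interpolation=cv2.INTER_CUBIC)
cv2.imwrite("pics/p4.png",np.hstack([f(a,400),np.vstack([f(b,350),np.zeros((50,350,3),np.uint8)])]))
E
```

```text
(no output)
```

View pics/p4.png

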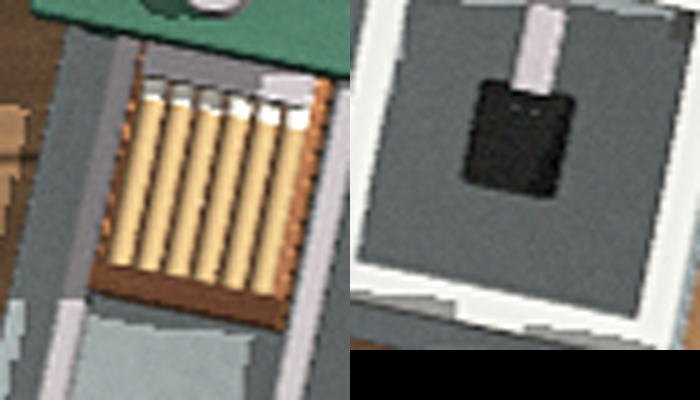

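```bash
python3 - <<'E'
from h import *
np.set_printoptions(precision=4,suppress=True)
th=np.radians(-11.95);c,s=np.cos(th),np.sin(th);M=np.array([[c,-s],[s,c]]);o=np.array([.5896,.0164])
n=ray("top",np.array([205,160])+(np.array([(90,290),(283,330.)])+.5)/5-.5,.060)
print("mould near (home -0.030, y .12±.04):",(n-o)@M)
C=camera_info("top");K=np.array([[C['fx'],0,C['cx']],[0,C['fy'],C['cy']],[0,0,1]]);Rm=R.from_rotvec(C['rotation']).as_matrix().T
print("start pad",crop([(472,254),(528,265),(517,328),(459,315)]).ravel())
print("now pad  ",(np.array([320,200])+(np.array([(135,78),(225,97),(205,198),(112,182.)])+.5)/5-.5).ravel())
for a in(0,.15,.205,.24):
  P=[]
  for x,y in((.022,.02),(.022,-.02),(-.022,-.02),(-.022,.02)):
    # hinge height = arm level ~ 0.092 assumed
    dx=x-.098;dz=.008
    X=.098+dx*np.cos(a)+dz*np.sin(a)*-1*-1;Z=.092+dz*np.cos(a)+dx*np.sin(a)
    w=o+M@[X,-.11+y];P.append([*w,Z])
  q,_=cv2.projectPoints(np.array(P),cv2.Rodrigues(Rm)[0],-Rm@C['eye'],K,np.array(C['distortion']));print(a,q.ravel())
E
```

```text
mould near (home -0.030, y .12±.04): [[-0.0302  0.1566]
 [-0.0305  0.075 ]]
start pad [347.     214.3333 365.6667 218.     362.     239.     342.6667 234.6667]
now pad   [346.6 215.2 364.6 219.  360.6 239.2 342.  236. ]
0 [346.0253 214.8026 365.7052 218.8096 361.3803 240.4167 341.6668 236.3965]
0.15 [345.8665 214.3487 365.3618 218.3178 360.8393 239.6581 341.4153 235.6972]
0.205 [345.8501 213.9811 365.2784 217.9365 360.7108 239.0636 341.3907 235.1241]
0.24 [345.8512 213.6926 365.2372 217.6392 360.6484 238.6    341.3936 234.674 ]
```

The mould is home, with its near face at -0.030. The top view barely resolves pad height, so I'll compare before and after in the scene view.

```bash
python3 - <<'E'
from h import *
b=cv2.imread("pics/scene0.png");n=get_image("scene")[:,:,::-1]
f=lambda x:cv2.resize(x[210:280,240:310],(400,400),interpolation=cv2.INTER_CUBIC)
cv2.imwrite("pics/p5.png",np.hstack([f(b),f(n)]))
th=np.radians(-11.95);c,s=np.cos(th),np.sin(th);M=np.array([[c,-s],[s,c]]);o=np.array([.5896,.0164])
C=camera_info("scene");K=np.array([[C['fx'],0,C['cx']],[0,C['fy'],C['cy']],[0,0,1]]);Rm=R.from_rotvec(C['rotation']).as_matrix().T
for a in(0,.15,.205,.24):
  P=[]
  for x,y in((.022,.02),(.022,-.02),(-.022,-.02),(-.022,.02)):
    dx=x-.098;P.append([*(o+M@[.098+dx*np.cos(a)+.008*np.sin(a),-.11+y]),.092+.008*np.cos(a)+dx*np.sin(a)])
  q,_=cv2.projectPoints(np.array(P),cv2.Rodrigues(Rm)[0],-Rm@C['eye'],K,np.array(C['distortion']))
  print(a,((q[:,0]-[240,210]+.5)*400/70-.5).round().ravel())
E
```

```text
0 [271. 179. 209. 121. 289.  64. 351. 120.]
0.15 [269. 197. 208. 140. 287.  93. 348. 148.]
0.205 [267. 205. 206. 147. 285. 104. 346. 160.]
0.24 [266. 209. 205. 152. 283. 111. 344. 167.]
```

View pics/p5.png

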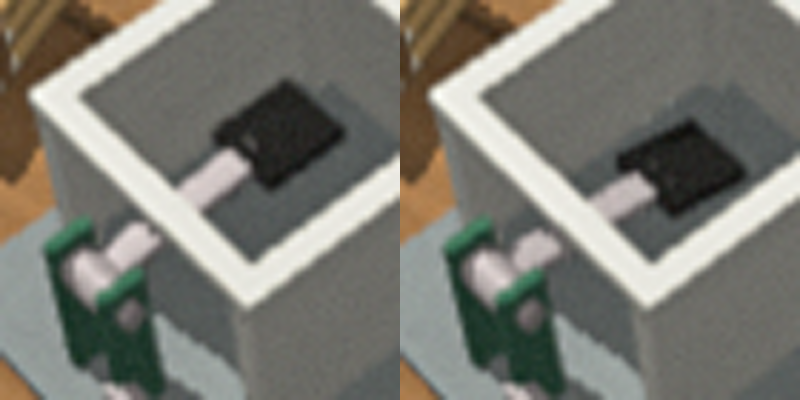

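The mould and bystanders are fine. The visual lever angle comes out at about 0.20 to 0.23 rad, too close to the 0.205 limit, though the force and height reached say it is at the stop. Time is ample, so I'll go back for a second, confirming press and watch the contact height.

{"name": "drive_tool", "arguments": {"increments": [{"grip": 1,"tx": 0.0,"ty": 0.1,"tz": 0,"turn": 0},{"grip": 1,"tx": 0.05,"ty": 0.2,"tz": 0,"turn": 0},{"grip": 1,"tx": 0.1,"ty": 0.3,"tz": 0,"turn": 0},{"grip": 1,"tx": 0.16,"ty": 0.4,"tz": 0,"turn": 0},{"grip": 1,"tx": 0.24,"ty": 0.48,"tz": 0,"turn": 0},{"grip": 1,"tx": 0.31,"ty": 0.558,"tz": 0,"turn": 0},{"grip": 1,"tx": 0.31,"ty": 0.558,"tz": 0,"turn": 0},{"grip": 1,"tx": 0.31,"ty": 0.558,"tz": -0.07,"turn": 0},{"grip": 1,"tx": 0.31,"ty": 0.558,"tz": -0.14,"turn": 0},{"grip": 1,"tx": 0.31,"ty": 0.558,"tz": -0.2,"turn": 0},{"grip": 1,"tx": 0.31,"ty": 0.558,"tz": -0.24,"turn": 0},{"grip": 1,"tx": 0.31,"ty": 0.558,"tz": -0.26,"turn": 0},{"grip": 1,"tx": 0.31,"ty": 0.558,"tz": -0.26,"turn": 0}]}}

```text
clock: 12.45
position: [0.5626, -0.0903, 0.1318]
ee_rot: [3.122, -0.325, -0.02]
force: [0.2, -0.4, 0.5]
width: 0.004
```

{"name": "drive_tool", "arguments": {"increments": [{"grip": 1,"tx": 0.001,"ty": -0.001,"tz": -0.04,"turn": 0},{"grip": 1,"tx": 0.001,"ty": -0.001,"tz": -0.08,"turn": 0},{"grip": 1,"tx": 0.001,"ty": -0.001,"tz": -0.11,"turn": 0},{"grip": 1,"tx": 0.001,"ty": -0.001,"tz": -0.13,"turn": 0},{"grip": 1,"tx": 0.001,"ty": -0.001,"tz": -0.131,"turn": 0},{"grip": 1,"tx": 0.001,"ty": -0.001,"tz": -0.131,"turn": 0}]}}

```text
clock: 13.05
position: [0.5634, -0.0907, 0.0799]
ee_rot: [3.122, -0.324, -0.019]
force: [0.6, -0.8, 1.1]
width: 0.006
```

{"name": "drive_tool", "arguments": {"increments": [{"grip": 1,"tx": 0,"ty": 0,"tz": -0.003,"turn": 0},{"grip": 1,"tx": 0,"ty": 0,"tz": -0.006,"turn": 0},{"grip": 1,"tx": 0,"ty": 0,"tz": -0.006,"turn": 0}]}}

```text
clock: 13.35
position: [0.5635, -0.0907, 0.0777]
ee_rot: [3.122, -0.325, -0.019]
force: [-1.1, 0.3, 0.3]
width: 0.001
```

{"name": "drive_tool", "arguments": {"increments": [{"grip": 1,"tx": 0,"ty": 0,"tz": -0.003,"turn": 0},{"grip": 1,"tx": 0,"ty": 0,"tz": -0.006,"turn": 0},{"grip": 1,"tx": 0,"ty": 0,"tz": -0.009,"turn": 0},{"grip": 1,"tx": 0,"ty": 0,"tz": -0.009,"turn": 0}]}}

```text
clock: 13.75
position: [0.564, -0.0908, 0.0762]
ee_rot: [3.121, -0.325, -0.016]
force: [-7.7, 1.4, 23.3]
width: 0.005
```

I made contact only at about 0.077 m and it is stiff (23 N), so the lever had stayed at its stop. Now I'll come away.

{"name": "drive_tool", "arguments": {"increments": [{"grip": 1,"tx": 0,"ty": 0,"tz": 0.02,"turn": 0},{"grip": 1,"tx": 0,"ty": 0,"tz": 0.06,"turn": 0},{"grip": 1,"tx": 0,"ty": 0,"tz": 0.12,"turn": 0},{"grip": 1,"tx": 0,"ty": 0,"tz": 0.2,"turn": 0},{"grip": 1,"tx": 0,"ty": 0,"tz": 0.28,"turn": 0},{"grip": 1,"tx": 0,"ty": 0,"tz": 0.38,"turn": 0},{"grip": 1,"tx": -0.08,"ty": -0.08,"tz": 0.4,"turn": 0},{"grip": 1,"tx": -0.16,"ty": -0.16,"tz": 0.4,"turn": 0},{"grip": 1,"tx": -0.22,"ty": -0.26,"tz": 0.4,"turn": 0},{"grip": 1,"tx": -0.24,"ty": -0.3,"tz": 0.4,"turn": 0},{"grip": 1,"tx": -0.24,"ty": -0.3,"tz": 0.4,"turn": 0},{"grip": 1,"tx": -0.24,"ty": -0.3,"tz": 0.4,"turn": 0}]}}

```text
clock: 14.95
position: [0.4682, -0.2105, 0.2365]
ee_rot: [3.122, -0.325, -0.015]
force: [0.1, 0.7, -0.1]
width: 0.006
```

```bash
python3 - <<'E'
from cell import *
s=observe();print(s['clock'],s['position'],s['force'],abs(s['dq']).max())
print(sign_off())
E
```

```text
14.95 [ 0.46815024 -0.21049972  0.23645222] [ 0.09784765  0.68322887 -0.07397486] 0.023739771823480464
the job is handed in; nothing more can be done
None
```

I pushed the mould home with the closed fingertips, then pressed the lever down through the window. I moved clear and handed the job in at about 15 s; no verdict was reported.

- **Mould:** the back stop pushed back with about 15 N. Measured in the picture afterwards, the near face is at x = -0.030 m in the press frame, exactly where home puts it.
- **Lever:** my reading of the lever angle from the scene picture was only about 0.20–0.23 rad, too close to the 0.205 limit to trust. I pressed a second time: the fingers met the pad only at about 0.077 m height, and it was stiff (23 N, and 35 N on the first press). That fits the lever at its 0.24 rad stop. I did not take another picture after this press.
- **Guard and bystanders:** the moves stayed clear of the guard by calculation, and the force readings showed nothing beyond the pad contact. The last wide picture, taken before the second press, showed the jar and the bundle in place and the visible part of the pot too.

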